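# Turn the duck on the photo turntable to face the camera

## Task

The little carved duck on the photo turntable is to be photographed head-on. With the fingertips, push the turntable's rim round until the duck's beak points straight at the lens of the camera on the table tripod, then let the turntable come to rest and take the hand away. Do not touch or lift the duck, and leave the camera, mouse, lens cap and beaker where they are.

Things in the scene. Friction and masses are not known exactly. Their poses are not given: they have to be found in the camera images.
- plate_center (a point): centre of the flat upper face of the turntable's round plate, on the vertical axis it turns about, 43 mm above the desk
- spindle (a joint): turn of the plate in rad, growing counter-clockwise seen from above; no stops, any number of turns. The bearing drags a little (about 0.4 N at the rim turns it) and the plate stops almost at once when let go. A fingertip pressed lightly on top of the rubber rim and drawn along the circle carries it round by friction
- plate: the turning plate: disc of 140 mm radius, 14 mm thick, flat top 43 mm above the desk; white face with fine grey tick lines, and from 118 mm radius outwards the rim of black rubber, flush with the white. Origin on the turning axis, 29 mm above the desk, z up. Below is a fixed black foot of 112 mm radius, 24 mm high, with a hub of 55 mm radius; air below the rim
- duck: carved wooden duck, loose on the middle of the plate (within 10 mm of the axis), turning with it. Origin at the centre of its underside, z up, x towards the beak. Round plinth of 32 mm radius, 10 mm high; body 51 mm wide; beak tip 62 mm ahead of the origin, 64 mm above the plate; raised tail to 60 mm behind; 84 mm high over the head; about 0.14 kg
- lens (a point): centre of the front glass of the camera's lens, 120 mm above the desk and 215 mm from the turntable's axis, looking level at that axis. The black camera (128 mm wide, 184 mm high) stands loose on a three-legged table tripod somewhere on the far side of the turntable; all of it is at least 205 mm from the axis
- mouse: black computer mouse, 104 mm long, 62 mm wide, 36 mm high, lying right (-y) of the turntable; origin under its middle, z up, x towards the buttons
- lens_cap: round black lens cap, 72 mm across, 9 mm thick, lying right of the turntable; origin at the centre of its underside
- beaker: empty white ceramic beaker, 68 mm across the mouth, 85 mm high, standing left (+y) of the turntable; origin at the centre of its underside
Things that resemble listed ones, but are neither listed nor needed, are in the scene too. What is shaped like the duck but orange or turquoise is not meant.

How it is judged:
On the way:
1. the fingers push the plate at its rim while the duck still faces elsewhere (contact force between the fingers and plate above 0.2 N and horizontal distance between the grasp point and plate_center above 0.095 m and x of lens in the frame of duck below 0.18 m), for 0.1 s.
At the end, for the whole second after the job is handed in: the duck stands upright in the middle of the resting plate (within 20 mm of the axis) and its beak points at the lens: the lens lies ahead of the duck and no more than 30 mm to either side of the duck's own x axis (about 8 degrees); camera, mouse, lens cap and beaker are where they were (x of lens in the frame of duck above 0.15 m and y of lens in the frame of duck between -0.03 and 0.03 m and horizontal distance between duck and plate_center below 0.02 m and angle between duck's own z axis and vertical below 0.1 rad and height (world z) of duck between 0.038 and 0.048 m and velocity of joint spindle between -0.03 and 0.03 rad/s and distance of lens from where it was at the start of the episode below 0.01 m and distance of each of mouse, lens_cap, beaker from where it was at the start of the episode below 0.015 m); the robot touches nothing.
It fails at once if the duck is touched by the robot (contact force between any of the fingers, the arm and duck above 0.3 N).
It fails at once if the duck is lifted, tipped or slides away over the plate (height (world z) of duck above 0.053 m or angle between duck's own z axis and vertical above 0.2 rad or horizontal distance between duck and plate_center above 0.02 m).
It fails at once if the camera is moved (distance of lens from where it was at the start of the episode above 0.01 m).
It fails at once if the mouse, lens cap or beaker is moved (distance of any of mouse, lens_cap, beaker from where it was at the start of the episode above 0.015 m).
It also fails if it takes over 58 s, if anything falls off the work surface, if the arm or the gripper's body presses on something with over 40 N, if the wrist force passes 120 N, or if a joint passes its speed limit or range.

## Robot

A 6-joint arm with a two-finger parallel gripper is mounted at the origin on the work surface. World frame = base frame: x ahead of the robot, y to its left, z up, the work surface at z = 0. Lengths are in m, angles in rad, forces in N, time in s.
With the tool pointing down it reaches from about 0.35 to 0.975 m from the base axis. Payload 17.4 kg.
Tool frame: the origin (TCP) lies at the very end of the fingers, on their centre line; the grasp point (between the pads) lies 19 mm behind it (arm.tcp_to_grasp is the z of the grasp point in the tool frame, in m); z points along the fingers, y is the line along which they close (so a half turn about z gives the same grasp; the last joint's range is limited). The gripper opens to 85 mm and grips with 20 to 120 N. Pads are 22 mm wide; open, the fingers measure 114 mm over their backs; the gripper's body (76 mm by 85 mm) begins 54 mm behind the grasp point. The pads swing forward as they close: fully open they stand 13 mm farther back than shut.
Start: joints at [1.291, 0.116, 1.442, -0, 1.584, -0.038], TCP at [0.162, 0.655, 0.231] pointing down, gripper open.
Joint ranges: [-2.83, 2.83], [-0.83, 2.19], [0.07, 2.5], [-1.14, 4.28], [0.01, 3], [-2.97, 2.97]. Speed limits (rad/s): [1.89, 1.89, 2.22, 3.14, 3.14, 3.14].

## Interface

Orientations are given as a unit quaternion [w, x, y, z].
In Python, from bench import arm gives the robot as it stands.
- The arm moves only by the shell command python3 -m inch 'ROWS' [OPENING]. ROWS is JSON, a list of rows, each a list of 6 numbers: the shift along the tool's x, y, z in m, then the turn, a rotation vector about the tool's x, y, z in degrees. In form: [[x, y, z, rx, ry, rz], ...]. A call has 1 to 8 rows; each row is the pose to reach, as a shift and turn from the pose commanded when the call began, along the tool's axes at that moment; what a row does not reach only later rows make up. A row lasts 1/8 s, in which the tool goes at most 62.5 mm and 10.7 degrees, less where a joint would pass 70% of its speed; a pose out of reach is approached as far as the arm can. A call with a gripper value outside its range is refused whole. OPENING is the finger opening in m, from 0 to 0.0854, set as the call begins (- or left out, the last holds). The fingers move at their own pace and stop on an object; the grip force is fixed at half the most. Time passes only in rows, so rows that repeat a pose let the fingers close. It gives the time, the measured TCP pose, the force, the opening and the grip force at its end, in the units of the state.
- arm.state(): the state, without advancing time (a new reading comes with each control period).
- arm.get_image(name): name is "scene" or "top" or "wrist"; returns a dict with "image" (384x512x3 uint8, red, green, blue), "mtx" (3x3 intrinsics, pixels), "rvec" (rotation vector, rad) and "tvec" (3), from world to camera coordinates, as OpenCV has them. Camera axes: x right, y down, z forward; pixel columns grow to the right and rows downward; lengths in m; the calibration is good to about 2 mm. A picture is of the moment at which its call begins. There is no depth.
- arm.finish_job(): hands the job in; it is judged then, once.
The state is a dict: "t": time; "qpos": joint angles; "qd": joint speeds; "tau": joint torques, N m; "tool_pos": TCP position; "tcp_rot": TCP orientation; "wrist_force": force on the tool from outside, world axes, zero at the start; "moment": the same for the moment, N m; "grip_width": opening from 0.0 (shut) to 1.0 (fully open); "grasp_force": force on a finger pad.
Only numpy, scipy, OpenCV 4.12 (cv2) and the standard library are available. Lean on these libraries where they do the work, as an engineer would, in place of code of your own. Each camera call takes 0.05 s, during which the arm holds its last target. There are 200 camera calls.

## Working session

There is one attempt and no reset: what is moved stays moved. The work goes in short steps, Python scripts to look and compute and a shell command to move; the robot and the scene stay as the last step left them, time stands still between calls to the robot, and variables do not carry over. Pictures are saved under pics/ and viewed, at most 10 in all, crops included, and the job is handed in when it is done.

```bash
mkdir -p pics; python3 - <<'E'
from bench import arm
import cv2,numpy as np
for n in("scene","top"):
    d=arm.get_image(n);cv2.imwrite(f"pics/{n}0.png",d["image"][:,:,::-1])
    R=cv2.Rodrigues(np.array(d["rvec"]))[0];print(n,-R.T@np.array(d["tvec"]).ravel())
s=arm.state();print(s["t"],s["tool_pos"],s["tcp_rot"])
E
```

```text
scene [1.27441878 0.97338293 1.16740483]
top [0.45826751 0.00403239 1.21624987]
0.1 [0.16161747 0.65520816 0.23063839] [-7.66326855e-05  1.20624293e-01  9.92698102e-01 -5.03193821e-04]
```

View pics/scene0.png

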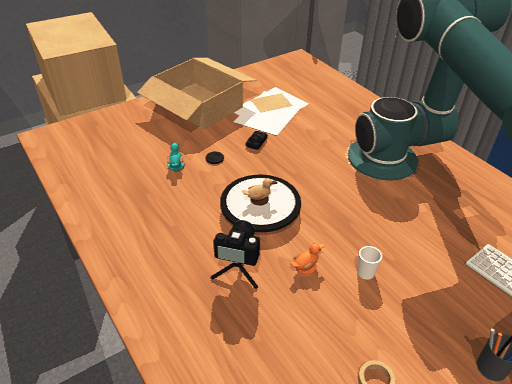

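View pics/top0.png

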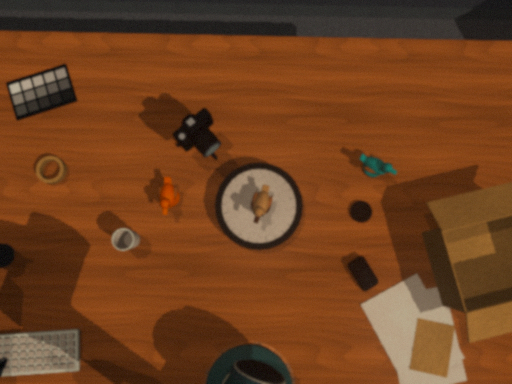

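The scene picture shows the duck on the turntable and the camera beyond it. In the top picture the plate is near (258,206), the lens near (212,152) and the duck near (262,203). I'll enlarge the top view and compute the plate centre.

```bash
cat > h.py <<'E'
from bench import arm
import cv2,numpy as np
def cam(n):
    d=arm.get_image(n);R=cv2.Rodrigues(np.array(d["rvec"]))[0]
    d["R"]=R;d["C"]=-R.T@np.array(d["tvec"]).ravel();return d
def world(d,u,v,z):
    r=d["R"].T@np.linalg.solve(d["mtx"],[u,v,1.]);return d["C"]+r*(z-d["C"][2])/r[2]
def pix(d,P):
    return cv2.projectPoints(np.array(P,float).reshape(-1,1,3),d["rvec"],d["tvec"],d["mtx"],None)[0].reshape(-1,2)
E
python3 - <<'E'
from h import *
a=cam("top");i=a["image"][:,:,::-1]
cv2.imwrite("pics/top1.png",cv2.resize(i[95:260,150:320],None,fx=3.5,fy=3.5,interpolation=cv2.INTER_CUBIC))
b=cam("scene");j=b["image"][:,:,::-1]
cv2.imwrite("pics/sc1.png",cv2.resize(j[160:300,200:330],None,fx=4,fy=4,interpolation=cv2.INTER_CUBIC))
m=(i.min(2)>110).astype(np.uint8)
n,l,s,c=cv2.connectedComponentsWithStats(m)
for k in range(1,n):
    if s[k,4]>300 and 200<c[k][0]<310: 
        cn=cv2.findContours((l==k).astype(np.uint8),0,1)[0][0];(e,ax,an)=cv2.fitEllipse(cv2.convexHull(cn));print(s[k],e,ax,world(a,*e,.043), world(a,e[0]+ax[0]/2,e[1],.043))
E
```

```text
[ 223  171   72   71 2392] (258.3926086425781, 205.73114013671875) (70.31455993652344, 71.13855743408203) [ 0.5689519  -0.02063199  0.043     ] [ 0.57086343 -0.13229011  0.043     ]
```

View pics/top1.png

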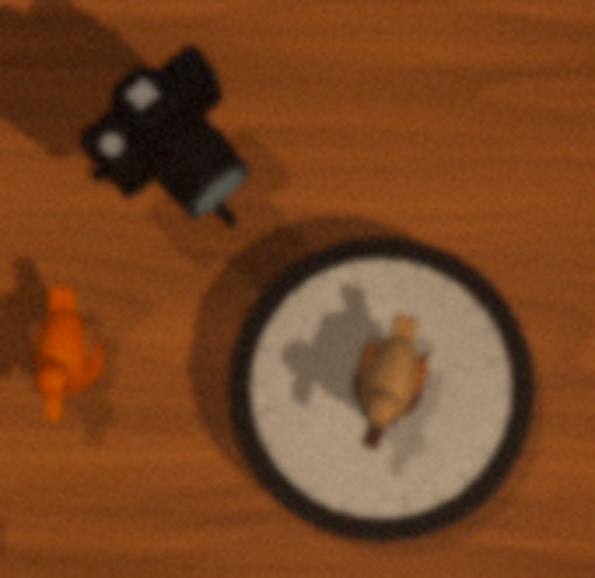

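View pics/sc1.png

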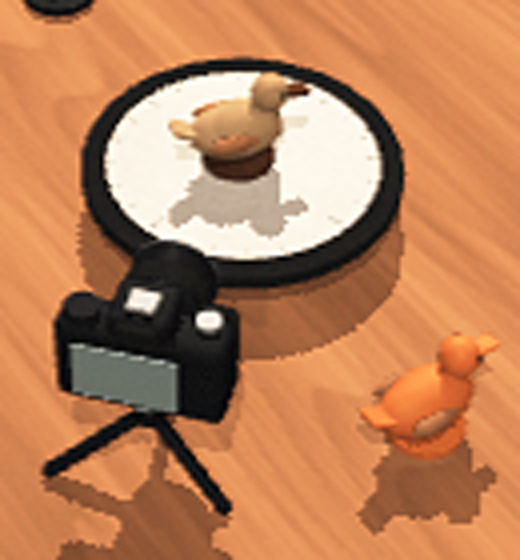

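The crops show the beak (dark) at top pixel (256.3,219.9), the tail at (265.4,187) and the lens glass at (212.3,149.3). The duck faces the robot and the lens is at the far left.

```bash
python3 - <<'E'
from h import *
a=cam("top");c=np.array([.569,-.0206,.043])
bk=world(a,256.3,219.9,.107);tl=world(a,265.4,187,.09);ln=world(a,212.3,149.3,.12)
hd=lambda v:np.degrees(np.arctan2(v[1],v[0]))
print(bk,tl,np.linalg.norm((bk-tl)[:2]),hd(bk-tl),hd(bk-c))
print(ln,np.linalg.norm((ln-c)[:2]),hd(ln-c))
s=arm.state();print(np.round(cv2.Rodrigues(np.eye(3))[0].T,1))
from scipy.spatial.transform import Rotation as Ro
q=s["tcp_rot"];print(Ro.from_quat([*q[1:],q[0]]).as_matrix().round(3))
for n,p in dict(beaker=(124,239,.08),mouse=(362,272,.03),cap=(360,211,.01),tail=(0,0,0)).items(): print(n,world(a,*p).round(3))
E
```

```text
[ 0.52030689 -0.01366057  0.107     ] [ 0.6225237  -0.04027065  0.09      ] 0.10562372802360283 165.40808545689342 171.88919296827942
[0.73013023 0.12245724 0.12      ] 0.2154723249636699 41.59982702369361
[[0. 0. 0.]]
[[-0.971  0.239 -0.   ]
 [ 0.239  0.971 -0.   ]
 [ 0.    -0.001 -1.   ]]
beaker [0.457 0.386 0.08 ]
mouse [ 0.366 -0.35   0.03 ]
cap [ 0.56  -0.353  0.01 ]
tail [1.279 0.891 0.   ]
```

```bash
python3 -m inch '[[-0.26,-0.341,0,0,0,-10],[-0.26,-0.341,0,0,0,-13.8],[-0.26,-0.341,0,0,0,-13.8],[-0.26,-0.341,0,0,0,-13.8],[-0.26,-0.341,0,0,0,-13.8],[-0.26,-0.341,0,0,0,-13.8],[-0.26,-0.341,0,0,0,-13.8],[-0.26,-0.341,0,0,0,-13.8]]' 0
```

```text
t: 1.25
tool_pos: [0.3335, 0.2595, 0.2317]
tcp_rot: [0.001, 0.003, 1.0, 0.0]
wrist_force: [-0.3, 0.1, 0.3]
grip_width: -0.001
grasp_force: 0.0
```

```bash
python3 -m inch '[[-0.171,-0.391,0,0,0,0],[-0.171,-0.391,0,0,0,0],[-0.171,-0.391,0,0,0,0],[-0.171,-0.391,0,0,0,0],[-0.171,-0.391,0,0,0,0],[-0.171,-0.391,0,0,0,0],[-0.171,-0.391,0,0,0,0],[-0.171,-0.391,0,0,0,0]]' && python3 -m inch '[[0,0,0.06,0,0,0],[0,0,0.12,0,0,0],[0,0,0.165,0,0,0],[0,0,0.175,0,0,0],[0,0,0.175,0,0,0]]'
```

```text
t: 2.25
tool_pos: [0.5039, -0.1309, 0.2303]
tcp_rot: [-0.001, 0.002, 1.0, 0.0]
wrist_force: [0.2, 0.8, -0.7]
grip_width: -0.001
grasp_force: 0.0
t: 2.88
tool_pos: [0.5035, -0.1285, 0.0573]
tcp_rot: [0.0, 0.0, 1.0, -0.0]
wrist_force: [0.5, -0.3, 0.8]
grip_width: 0.0
grasp_force: 0.0
```

```bash
python3 - <<'E'
from h import *
s=arm.state();print(s["qpos"],s["tool_pos"])
i=np.vstack([cv2.resize(cam("scene")["image"][120:280,170:370],(700,560))]);cv2.imwrite("pics/sc2.png",i[:,:,::-1])
E
```

```text
[-2.99009667e-01 -1.21917199e-01  1.96790931e+00  1.28986333e-04
  1.29518839e+00 -1.86971739e+00] [ 0.50354407 -0.12849658  0.05729328]
```

View pics/sc2.png

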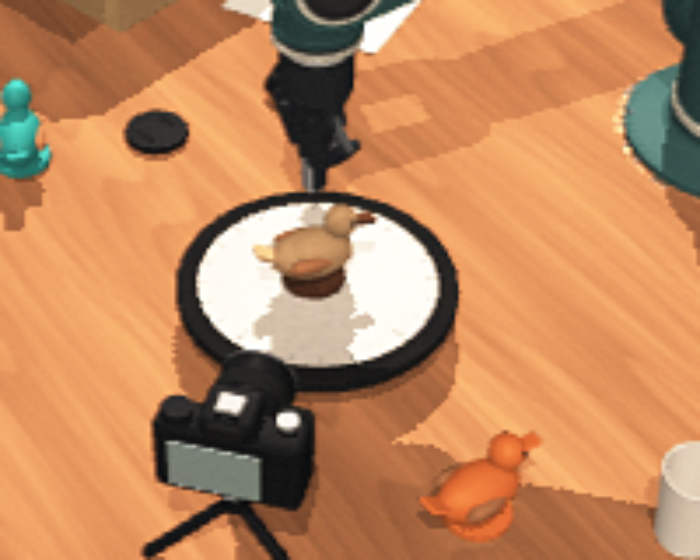

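The closed fingertip hangs over the rim at (312,188), clear of the duck (beak near (365,218)). Now down in small steps.

```bash
python3 -m inch '[[0,0.0,0.008,0,0,0],[0,0,0.011,0,0,0],[0,0,0.012,0,0,0],[0,0,0.012,0,0,0]]'; python3 -m inch '[[0,0,0.001,0,0,0],[0,0,0.001,0,0,0]]';python3 -m inch '[[0,0,0.001,0,0,0],[0,0,0.001,0,0,0]]';python3 -m inch '[[0,0,0.001,0,0,0],[0,0,0.001,0,0,0]]'
```

```text
t: 3.42
tool_pos: [0.5031, -0.1292, 0.0444]
tcp_rot: [0.0, 0.001, 1.0, -0.0]
wrist_force: [0.5, 0.4, -0.9]
grip_width: 0.0
grasp_force: 0.0
t: 3.68
tool_pos: [0.503, -0.1291, 0.0433]
tcp_rot: [-0.0, 0.0, 1.0, 0.0]
wrist_force: [0.6, -0.4, 0.7]
grip_width: 0.002
grasp_force: 0.0
t: 3.92
tool_pos: [0.5035, -0.1294, 0.043]
tcp_rot: [0.001, 0.0, 1.0, -0.0]
wrist_force: [-0.0, -2.0, 5.0]
grip_width: 0.001
grasp_force: 2.7
t: 4.18
tool_pos: [0.5041, -0.1297, 0.0429]
tcp_rot: [0.001, 0.0, 1.0, -0.001]
wrist_force: [-1.5, -2.2, 13.7]
grip_width: -0.0
grasp_force: 6.7
```

```bash
python3 - <<'E'
import numpy as np
a=np.radians(239.1-7.5*np.arange(17));r=.1275
p=np.c_[r*np.cos(a),r*np.sin(a)];
for k in(0,8):print([[round(-q[0],4),round(q[1],4)] for q in p[k+1:k+9]-p[k]])
E
```

```text
[[np.float64(0.0137), np.float64(0.0095)], [np.float64(0.0261), np.float64(0.0207)], [np.float64(0.0369), np.float64(0.0334)], [np.float64(0.0459), np.float64(0.0474)], [np.float64(0.0531), np.float64(0.0625)], [np.float64(0.0582), np.float64(0.0783)], [np.float64(0.0612), np.float64(0.0947)], [np.float64(0.062), np.float64(0.1114)]]
[[np.float64(-0.0014), np.float64(0.0166)], [np.float64(-0.0049), np.float64(0.0329)], [np.float64(-0.0105), np.float64(0.0486)], [np.float64(-0.0181), np.float64(0.0635)], [np.float64(-0.0276), np.float64(0.0772)], [np.float64(-0.0388), np.float64(0.0896)], [np.float64(-0.0515), np.float64(0.1004)], [np.float64(-0.0655), np.float64(0.1094)]]
```

```bash
python3 -m inch '[[0.0137,0.0095,-0.0003,0,0,0],[0.0261,0.0207,-0.0003,0,0,0],[0.0369,0.0334,-0.0003,0,0,0],[0.0459,0.0474,-0.0003,0,0,0],[0.0531,0.0625,-0.0003,0,0,0],[0.0582,0.0783,-0.0003,0,0,0],[0.0612,0.0947,-0.0003,0,0,0],[0.062,0.1114,-0.0003,0,0,0]]'
python3 - <<'E'
from h import *
d=cam("top")
i=cv2.resize(d["image"][95:260,150:320],None,fx=3.5,fy=3.5,interpolation=cv2.INTER_CUBIC);cv2.imwrite("pics/top2.png",i[:,:,::-1])
s=arm.state();print(s["t"],s["tool_pos"],s["wrist_force"])
E
```

```text
t: 5.18
tool_pos: [0.442, -0.0174, 0.043]
tcp_rot: [0.001, 0.001, 1.0, -0.0]
wrist_force: [2.9, -1.0, 10.7]
grip_width: -0.001
grasp_force: 4.5
5.225 [ 0.44198663 -0.01598154  0.04296106] [-0.60983818  0.66251235 12.24260905]
```

View pics/top2.png

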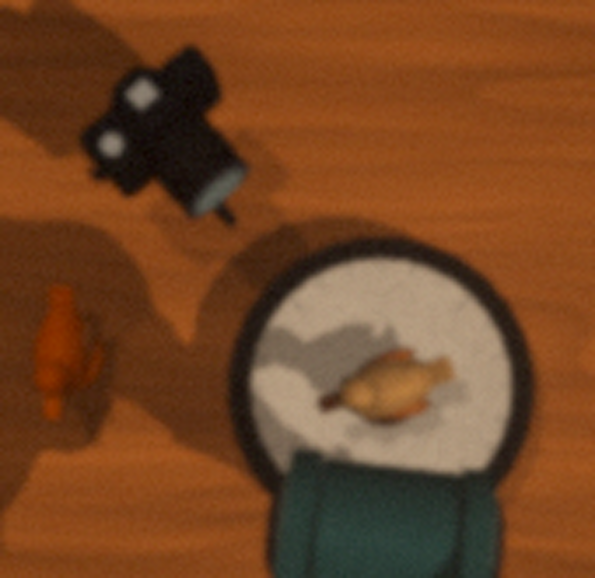

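The duck followed: beak at crop (325,403), tail at (447,368), heading about 106°. The second arc comes next.

```bash
python3 -m inch '[[-0.0014,0.0166,0,0,0,0],[-0.0049,0.0329,0,0,0,0],[-0.0105,0.0486,0,0,0,0],[-0.0181,0.0635,0,0,0,0],[-0.0276,0.0772,0,0,0,0],[-0.0388,0.0896,0,0,0,0],[-0.0515,0.1004,0,0,0,0],[-0.0655,0.1094,0,0,0,0]]'
python3 - <<'E'
from h import *
d=cam("top")
i=cv2.resize(d["image"][95:260,150:320],None,fx=3.5,fy=3.5,interpolation=cv2.INTER_CUBIC);cv2.imwrite("pics/top3.png",i[:,:,::-1])
s=arm.state();print(s["t"],s["tool_pos"],s["wrist_force"])
E
```

```text
t: 6.22
tool_pos: [0.508, 0.0922, 0.043]
tcp_rot: [0.001, 0.0, 1.0, 0.0]
wrist_force: [-0.4, -2.3, 12.8]
grip_width: 0.002
grasp_force: 6.3
6.275 [0.50930366 0.09285609 0.04296642] [-1.39246454 -0.81135171 10.564978  ]
```

View pics/top3.png

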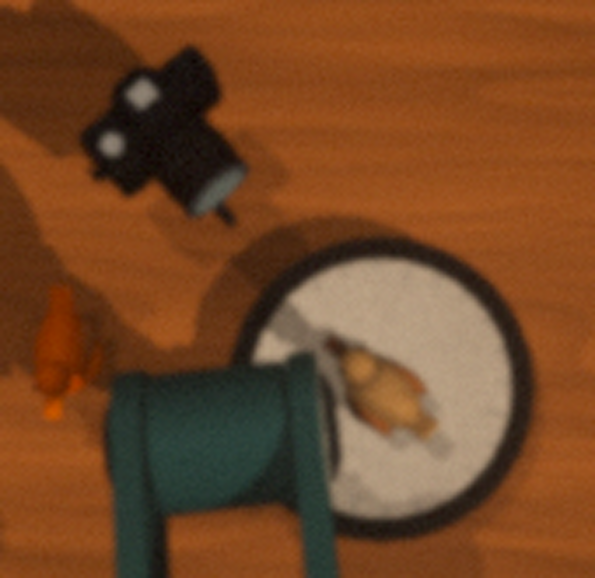

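Beak at crop (333,342), tail at (431,432), head at (362,367). I'll compute the remaining angle.

```bash
python3 - <<'E'
from h import *
d=cam("top");f=lambda u,v,z:world(d,150+(u+.5)/3.5-.5,95+(v+.5)/3.5-.5,z)
ln=f(218,190,.12);b=f(335,341,.107);t=f(431,432,.09);h=f(362,367,.125)
hd=lambda v:np.degrees(np.arctan2(v[1],v[0]))
print(b,t,np.linalg.norm((b-t)[:2]))
for p,q in((b,t),(h,t)):
    m=t+(q*0);u=(p-q)[:2];u/=np.linalg.norm(u);o=(ln-t)[:2];print(hd(p-q),"lens lateral",u[0]*o[1]-u[1]*o[0],hd(ln-t))
E
```

```text
[0.6035577  0.02058829 0.107     ] [ 0.52764923 -0.0638929   0.09      ] 0.11357450217433998
48.05950872909804 lens lateral -0.026130613963574717 42.64234734772434
49.65968716702993 lens lateral -0.03381514707554627 42.64234734772434
```

```bash
python3 -m inch '[[-0.004,0.002,0,0,0,0],[-0.008,0.0039,0,0,0,0],[-0.0121,0.0056,0,0,0,0],[-0.0121,0.0056,0,0,0,0],[-0.0121,0.0056,0,0,0,0],[-0.0121,0.0056,-0.02,0,0,0],[-0.0121,0.0056,-0.06,0,0,0],[-0.0121,0.0056,-0.12,0,0,0]]'; python3 -m inch '[[0.05,0.03,-0.03,0,0,0],[0.1,0.06,-0.06,0,0,0],[0.1,0.12,-0.06,0,0,0],[0.1,0.18,-0.06,0,0,0],[0.1,0.24,-0.06,0,0,0],[0.1,0.24,-0.06,0,0,0]]'
python3 - <<'E'
from h import *
d=cam("top")
i=cv2.resize(d["image"][140:240,195:305],None,fx=5.5,fy=5.5,interpolation=cv2.INTER_CUBIC);cv2.imwrite("pics/top4.png",i[:,:,::-1])
d=cam("scene")
i=cv2.resize(d["image"][150:300,190:390],None,fx=3.8,fy=3.8,interpolation=cv2.INTER_CUBIC);cv2.imwrite("pics/sc4.png",i[:,:,::-1])
E
```

```text
t: 7.32
tool_pos: [0.518, 0.0971, 0.1626]
tcp_rot: [-0.001, 0.0, 1.0, -0.0]
wrist_force: [0.8, -0.1, 0.4]
grip_width: -0.003
grasp_force: 0.0
t: 8.07
tool_pos: [0.4182, 0.3402, 0.222]
tcp_rot: [-0.0, -0.001, 1.0, -0.0]
wrist_force: [0.3, -0.0, -1.4]
grip_width: 0.006
grasp_force: 0.0
```

View pics/top4.png

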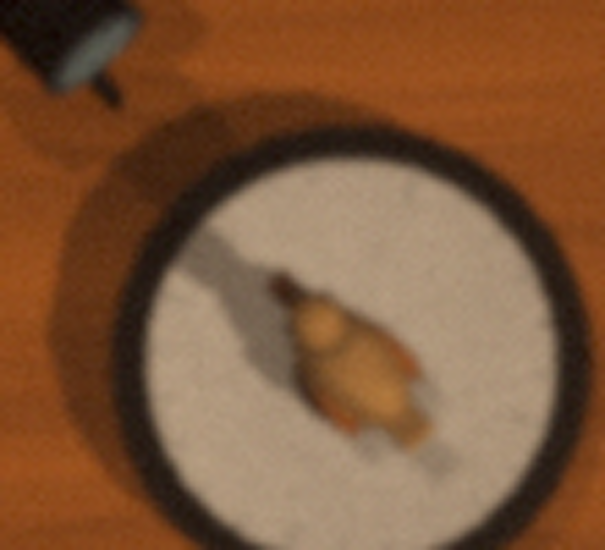

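View pics/sc4.png

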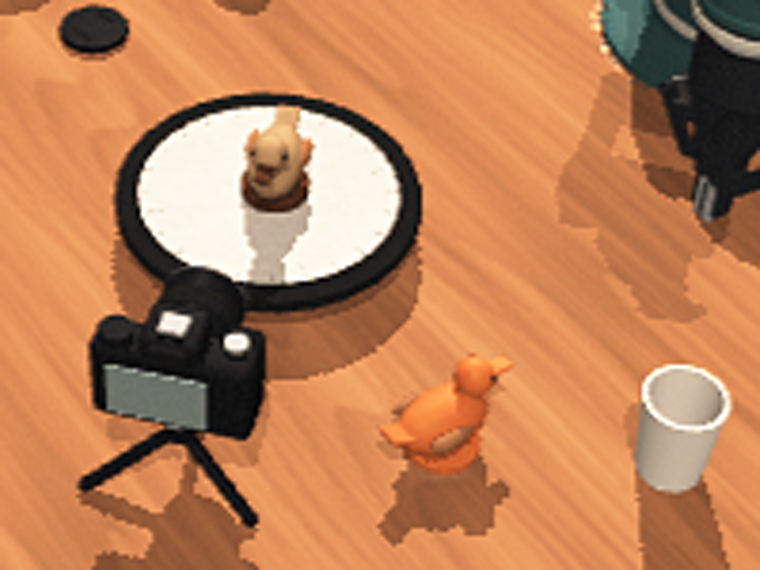

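The hand is clear. In the top crop the beak tip is at (280,281), head (322,325), tail (414,428) and lens glass (97,52). In the scene crop the duck is upright and faces the camera. Checking the offset now.

```bash
python3 - <<'E'
from h import *
d=cam("top");f=lambda u,v,z:world(d,195+(u+.5)/5.5-.5,140+(v+.5)/5.5-.5,z)
ln=f(97,52,.12);b=f(280,281,.107);t=f(414,428,.09);h=f(322,325,.12)
ln2=np.array([.569,-.0206,0])+.215*np.array([np.cos(np.radians(41.6)),np.sin(np.radians(41.6)),0])
hd=lambda v:np.degrees(np.arctan2(v[1],v[0]))
for p,q in((b,t),(h,t),(b,h)):
    u=(p-q)[:2];u/=np.linalg.norm(u)
    print(hd(p-q),[u[0]*o[1]-u[1]*o[0] for o in((ln-t)[:2],(ln2-t)[:2])])
print(b,t,ln,arm.state()["t"])
E
```

```text
43.8647272050847 [np.float64(-0.01144601499906317), np.float64(-0.01106042973748994)]
44.4375544224076 [np.float64(-0.014128186851198765), np.float64(-0.013730606390484679)]
42.63123544468575 [np.float64(-0.005666852899661706), np.float64(-0.005307226659617609)]
[0.60778755 0.02023689 0.107     ] [ 0.5295114  -0.05499717  0.09      ] [0.73091021 0.12269889 0.12      ] 8.225
```

Measured lateral offset is about 11 mm against a tolerance of 30 mm, and dead reckoning from the stroke agrees. Handing in.

```bash
python3 -c "
from bench import arm
print(arm.finish_job())"
```

```text
the job is handed in; nothing more can be done
None
```

I turned the duck to face the lens and handed the job in. The lens measured about 11 mm off the beak's line (30 mm allowed), the hand was clear, and nothing else appeared moved; the hand-in returned no verdict.

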